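# Set a print margin with a spacer and hold the tile against it

## Task

Set the margin for a test print: stand the orange spacer on the raised bed, tab up and square to the bed, in the gap between the tile and a blue sprung stop on the one side where that gap is wide enough for it (do not press it onto the stop on the tight side), and let go of it, all before shifting the tile. Then slide the tile along the bed until it is flush against the spacer and the spacer against its stop, press on until that stop has given way by about 4 mm, and finish while still holding the tile in the gripper and pressing it there: do not let go. Tile and spacer stay centred across the bed; leave the tub, ink jar, squeegee, tape and spatula where they are.

Things in the scene. Friction and masses are not known exactly. Their poses are not given: they have to be found in the camera images.
- nest: The fixed print jig: a dark steel base plate 150 (x) x 270 (y) x 8 mm high carrying a raised aluminium bed, 44 mm wide (x), 236 mm long (y), its top 30 mm above the table, with a dark end block 12 mm high at each end. Origin: centre of the underside, on the table; x across the bed, y along it. It stands turned differently each time. It carries a sprung stop towards each end of the bed and the tile between them, the tile's long sides along the bed.
- stop_a_mid (a point): Centre (6 mm above the bed) of one of two alike blue stops on the bed, 50 mm across the bed (x), 20 mm along it (y), 12 mm high, axes as the jig's. It stands at the jig's +y end and is sprung: pushed outwards it gives way by up to 8 mm at 1.5 N per mm, towards a dark end block. The tile lies off-centre towards one stop or the other: one gap between stop and tile end is 26 to 32 mm, the other only 3 to 9 mm.
- stop_b_mid (a point): Centre of the other blue stop, at the jig's -y end: same size, axes and spring, giving way towards -y.
- stop_a (a joint): How far the +y stop is pushed in against its spring, m: 0 at rest, 0.008 at its limit.
- stop_b (a joint): How far the -y stop is pushed in against its spring, m: 0 at rest, 0.008 at its limit.
- tile_center (a point): Centre of the white ceramic tile with four colour bars, loose on the bed: 56 mm (its x, across the bed) x 100 mm (its y, along the bed) x 12 mm thick, about 0.15 kg. It overhangs the bed by 6 mm on both sides, so it can be gripped across its 56 mm width with the fingertips reaching down beside the bed; it slides easily on the bed.
- spacer_center (a point): Centre (half-way up, 27 mm above its underside) of the orange plastic spacer, loose, standing on the table at the start: a foot 50 mm long (its x) x 18 mm thick (its y) x 20 mm high, with an upright grip tab on top, 36 mm long x 10 mm thick, reaching from 20 to 54 mm above the underside. z up. About 0.06 kg. In place it stands on the bed with its length across the bed and its 18 mm thickness filling the gap.
- tub_a: White closed tub, 72 mm diameter, 100 mm high; origin at the centre of its underside. It and the spacer stand on either side of the jig and trade sides. Not to be disturbed.
- ink: Amber ink jar with a blue cap, 56 mm diameter, 110 mm high, beyond the jig; origin at the centre of its underside. Not to be disturbed.
- squeegee: Squeegee with wooden grip and red blade lying beyond the jig, about 58 x 200 (y) x 22 mm high; origin under the centre of the grip. Not to be disturbed.
- tape: Blue roll core lying flat, 90 mm diameter, 24 mm high, on the right near the robot; origin at the centre of its underside. Not to be disturbed.
- spatula: Ink spatula lying on the left near the robot, under 30 mm high, length along its x; origin in its underside. Not to be disturbed.
Mind the look-alikes: they are no part of the job. Of the things that look like the part that bears spacer_center, the largest one is meant. Leave any black look-alike of the part that bears tile_center alone.

How it is judged:
On the way:
1. with the tile not yet shifted, the spacer stands on the bed between the tile and the stop with the wide gap, and the fingers have let it go (z of spacer_center in the frame of nest between 0.053 and 0.061 m and x of spacer_center in the frame of nest between -0.014 and 0.014 m and angle between spacer_center's own z axis and vertical below 0.1 rad and angle between the x axis of spacer_center and the x axis of nest, either way round below 0.14 rad and z of tile_center in the frame of nest between 0.033 and 0.039 m and x of tile_center in the frame of nest between -0.014 and 0.014 m and angle between tile_center's own z axis and vertical below 0.06 rad and (horizontal distance between spacer_center and stop_a_mid below 0.036 m or horizontal distance between spacer_center and stop_b_mid below 0.036 m) and horizontal distance between spacer_center and tile_center between 0.056 and 0.078 m and distance of tile_center from where it was at the start of the episode below 0.007 m and contact force between the fingers and spacer below 0.2 N), for 0.2 s.
At the end, for the whole second after the job is handed in: Spacer seated (4 mm; 14 mm of centre line; 0.14 rad), untouched, between tile and wide-side stop; tile flat, square (0.06 rad), 14 mm of centre line, centre 75-81.5 mm (78 flush) from that stop's; fingers on it; over 2 N tile to spacer to stop, stop in over 1.5 mm; at rest (z of spacer_center in the frame of nest between 0.053 and 0.061 m and x of spacer_center in the frame of nest between -0.014 and 0.014 m and angle between spacer_center's own z axis and vertical below 0.1 rad and angle between the x axis of spacer_center and the x axis of nest, either way round below 0.14 rad and z of tile_center in the frame of nest between 0.033 and 0.039 m and x of tile_center in the frame of nest between -0.014 and 0.014 m and angle between tile_center's own z axis and vertical below 0.06 rad and ((horizontal distance between spacer_center and stop_a_mid below 0.025 m and horizontal distance between tile_center and stop_a_mid between 0.075 and 0.0815 m and contact force between spacer and stop_a above 2 N and value of joint stop_a above 0.0015 m) or (horizontal distance between spacer_center and stop_b_mid below 0.025 m and horizontal distance between tile_center and stop_b_mid between 0.075 and 0.0815 m and contact force between spacer and stop_b above 2 N and value of joint stop_b above 0.0015 m)) and horizontal distance between spacer_center and tile_center below 0.065 m and angle between the y axis of tile_center and the y axis of nest, either way round below 0.06 rad and contact force between tile and spacer above 2 N and contact force between the fingers and tile above 2 N and contact force between each of the arm, the fingers and spacer below 0.2 N and linear speed of each of tile, spacer below 0.02 m/s); the arm keeps its last pose, push and grip.
It fails at once if the spacer is pressed onto the stop on the tight side ((contact force between spacer and stop_a above 5 N and horizontal distance between tile_center and stop_a_mid below 0.0735 m) or (contact force between spacer and stop_b above 5 N and horizontal distance between tile_center and stop_b_mid below 0.0735 m)).
It fails at once if a bystander is moved by more than 30 mm (distance of any of tub_a, ink, squeegee, tape, spatula from where it was at the start of the episode above 0.03 m).
It also fails if it takes over 48 s, if anything falls off the work surface, if the arm or the gripper's body presses on something with over 40 N, if the wrist force passes 120 N, or if a joint passes its speed limit or range.

## Robot

A 7-joint arm with a two-finger parallel gripper is mounted at the origin on the work surface. World frame = base frame: x ahead of the robot, y to its left, z up, the work surface at z = 0. Lengths are in m, angles in rad, forces in N, time in s.
With the tool pointing down it reaches from about 0.4 to 0.85 m from the base axis. Payload 10.4 kg.
Tool frame: the origin (TCP) lies at the very end of the fingers, on their centre line; the grasp point (between the pads) lies 19 mm behind it; x points along the fingers, y is the direction in which the jaws open and shut, and the axes are right-handed (so a half turn about x gives the same grasp; the last joint's range is limited). The gripper opens to 85 mm and grips with 20 to 120 N. Pads are 22 mm wide; open, the fingers measure 114 mm over their backs; the gripper's body (76 mm by 85 mm) begins 54 mm behind the grasp point. The pads swing forward as they close: fully open they stand 13 mm farther back than shut.
Start: joints at [1.299, 0.332, -0.065, 1.46, 0.022, 1.35, -0.088], TCP at [0.154, -0.606, 0.231] pointing down, gripper open.
Joint ranges: [-2.6, 2.6], [-0.5, 2.12], [-1.47, 1.34], [0.16, 2.42], [-1.27, 4.41], [0.06, 2.06], [-2.6, 2.6]. Speed limits (rad/s): [2.22, 2.22, 2.79, 2.79, 3.14, 3.14, 3.14].

## Interface

Orientations are given as a unit quaternion [x, y, z, w].
In Python, from workcell import monitor, camera, ticket, regions_of gives the robot as it stands.
- The arm moves only by the tool step_arm, never from a script. Its argument "increments" is a list of rows, each a list of 5 numbers: the finger opening in m, from 0 to 0.0854, then the shift along the world's x, y, z in m, then the turn about the world's z in rad. A call has 1 to 12 rows; each row shifts and turns the commanded pose from where the row before left it; what a row does not reach is not made up. A row lasts 1/12 s, in which the tool goes at most 41.7 mm and 7.16 degrees, less where a joint would pass 70% of its speed; a pose out of reach is approached as far as the arm can. A call with a gripper value outside its range is refused whole. The fingers move at their own pace and stop on an object; "force" is the grip in N (left out, the last holds). Time passes only in rows, so rows that do not move let the fingers close. It gives the time, the measured TCP pose, the force and the opening at its end, in the units of the state.
- monitor.get_obs(): the state, without advancing time (a new reading comes with each control period).
- camera(name): name is "scene" or "side" or "wrist"; returns a dict with "color" (480x640x3 uint8, red, green, blue), "range_z" (480x640 float32, m along the optical axis (not along the pixel's ray), 0 where there is no reading), "fx", "fy", "cx", "cy" (pixels), "cam_to_world" (4x4, takes a point from camera to world coordinates). Camera axes: x right, y up, looking along -z (the intrinsics and any distortion apply to the point x, -y, -z); pixel columns grow to the right and rows downward; lengths in m; the calibration is good to about 2 mm. A picture is of the moment at which its call begins.
- ticket.hand_in(): hands the job in, once; it reports no verdict.
Trained networks look in a picture, given as the dict that the camera call returned (one of the last four; its "shot" number tells which), for a name from the list of things; names that differ only in an ending like _2 or _b are one class to them, and where a whole thing is asked for, a point or a joint stands for the part that bears it (a point fixed in the world has none). Each returns a list of dicts, best first, with "p" (0 to 1); they miss things now and then, are a little off and sometimes report something else, mostly with a low value. They report only what shows in the picture. A call takes as long as a camera call. They do not tell look-alikes from the thing itself.
- regions_of(picture, query): "region" (480x640 bool, what is visible of it) and "centre" ([row, column] in pixels, amid what is visible of it).
The state is a dict: "clock": time; "joint_pos": joint angles; "joint_velocities": joint speeds; "tau": joint torques, N m; "position": TCP position; "ee_rot": TCP orientation; "ft_force": force on the tool from outside, world axes, zero at the start; "torque": the same for the moment, N m; "grip_width": opening from 0.0 (shut) to 1.0 (fully open).
Only numpy, scipy, OpenCV 4.12 (cv2) and the standard library are available. Lean on these libraries where they do the work, as an engineer would, in place of code of your own. Each camera call takes 0.05 s, during which the arm holds its last target. There are 200 camera calls.

## Working session

There is one attempt and no reset: what is moved stays moved. The work goes in short steps, Python scripts to look and compute and a tool call to move; the robot and the scene stay as the last step left them, time stands still between calls to the robot, and variables do not carry over. Pictures are saved under pics/ and viewed, about 8 in all and at most 12, crops included, and the job is handed in when it is done.

Besides the shell and the picture viewer there is one more tool, called after ">>>" by a JSON object that holds its "fn" and its "kwargs". step_arm: Moves the arm, as the interface text tells. Its arguments: {"type":"object","properties":{"increments":{"type":"array"},"force":{"type":"number"}},"required":["increments"]}

```bash
mkdir -p pics
cat > h.py <<'E'
import numpy as np, cv2
from workcell import monitor, camera, ticket, regions_of
def pts(p):
    d=p["range_z"]; v,u=np.mgrid[0:480,0:640]
    P=np.stack([(u-p["cx"])/p["fx"]*d,-(v-p["cy"])/p["fy"]*d,-d,np.ones_like(d)],-1)
    W=(P@np.asarray(p["cam_to_world"]).T)[...,:3]; W[d<=0]=np.nan
    return W
def save(p,n,crop=None,s=1):
    im=cv2.cvtColor(p["color"],cv2.COLOR_RGB2BGR)
    if crop: a,b,c,d=crop; im=im[a:b,c:d]
    cv2.imwrite(f"pics/{n}.png",cv2.resize(im,None,fx=s,fy=s))
def rect(W,m):
    q=W[m]; q=q[~np.isnan(q).any(1)]
    (c,s,a)=cv2.minAreaRect(q[:,:2].astype(np.float32)); return np.round(c,4),np.round(s,4),round(a,1),len(q)
E
python3 - <<'E'
from h import *
for n in ("scene","side"):
    p=camera(n); W=pts(p); save(p,n+"0"); 
    print(n,{k:p[k] for k in p if k not in("color","range_z")})
    for q in ("nest","tile_center","spacer_center","stop_a_mid"):
        for r in regions_of(p,q)[:4]:
            m=r["region"]; print(q,round(r["p"],2),np.round(r["centre"]),m.sum(),np.round(np.nanmedian(W[m],0),3),round(float(np.nanpercentile(W[m][:,2],97)),3))
o=monitor.get_obs(); print(o)
E
```

```text
scene {'fx': 475.5732935699352, 'fy': 475.5732935699352, 'cx': 321.60304190726384, 'cy': 225.3134684297402, 'cam_to_world': array([[ 0.30625981, -0.48280831,  0.82042737,  1.32189754],
       [ 0.9519449 ,  0.15314318, -0.26523209, -0.24262965],
       [ 0.0024134 ,  0.86223158,  0.50650851,  0.56966396],
       [ 0.        ,  0.        ,  0.        ,  1.        ]]), 'shot': 1}
nest 0.97 [274. 287.] 4792 [ 0.599 -0.077  0.01 ] 0.043
tile_center 0.81 [224. 274.] 644 [ 0.394 -0.054  0.013] 0.015
tile_center 0.74 [257. 300.] 1004 [ 0.573 -0.04   0.043] 0.045
spacer_center 0.71 [295. 133.] 358 [ 0.564 -0.359  0.017] 0.041
spacer_center 0.46 [250. 175.] 196 [ 0.444 -0.283  0.023] 0.04
stop_a_mid 0.6 [247. 334.] 229 [0.563 0.03  0.042] 0.045
side {'fx': 533.5790738556602, 'fy': 533.5790738556602, 'cx': 326.17006899363645, 'cy': 236.94775888402663, 'cam_to_world': array([[ 0.93156869,  0.28411515, -0.22684432,  0.25089189],
       [-0.36341191,  0.70955944, -0.60370289, -0.6634053 ],
       [-0.01056161,  0.64482865,  0.76425419,  0.94040275],
       [ 0.        ,  0.        ,  0.        , 
[... 469 characters left out ...]
.5, 'joint_pos': array([ 1.29939243,  0.33220556, -0.06468783,  1.46015755,  0.0216065 ,
        1.34990597, -0.08849963]), 'joint_velocities': array([ 1.32438291e-03,  1.67951973e-04,  2.61649240e-03, -8.34898473e-05,
       -1.16537766e-03, -2.37848810e-03, -9.28468808e-04]), 'tau': array([-6.28262728e-05, -6.24750280e+01,  4.90351534e-02, -3.91559637e+01,
        1.65272551e-02,  2.38962319e-03,  1.37972396e-06]), 'position': array([ 0.15390814, -0.60574656,  0.23130651]), 'ee_rot': array([ 0.70164456,  0.08773067, -0.7016405 ,  0.08774314]), 'ft_force': array([-0.56115391, -0.12568986, -0.36779123]), 'torque': array([0.04326014, 0.06656943, 0.02677909]), 'grip_width': 1.0018592067018544}
```

View pics/side0.png

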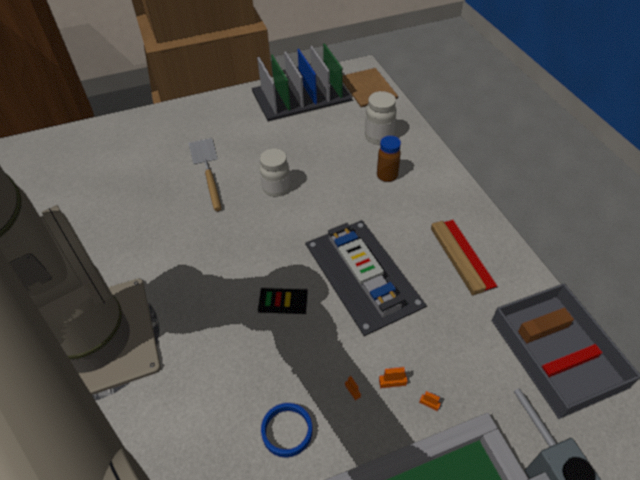

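Run:
```python
from h import *
for n in ("scene","side"):
    p=camera(n); W=pts(p)
    h=cv2.cvtColor(p["color"],cv2.COLOR_RGB2HSV)
    # spacer: region tab top
    for q in ("spacer_center","tile_center"):
        for r in regions_of(p,q)[:3]:
            m=r["region"]; print(n,q,np.round(r["centre"]), "full",rect(W,m)); top=np.nanpercentile(W[m][:,2],95)
            print("   top",round(top,4),rect(W,m&(W[...,2]>top-.006)))
            
    mb=(W[...,2]>.026)&(W[...,2]<.05)&(abs(W[...,0]-.58)<.14)&(abs(W[...,1]+.06)<.17)
    blue=mb&(h[...,0]>95)&(h[...,0]<130)&(h[...,1]>120)
    k,l,st,c=cv2.connectedComponentsWithStats(blue.astype(np.uint8))
    for i in range(1,k):
        if st[i,4]>40: m=l==i; print("blue",c[i].round(),st[i,4],np.nanmean(W[m],0).round(4),rect(W,m&(W[...,2]>.037)))
    base=(W[...,2]>.004)&(W[...,2]<.05)&(abs(W[...,0]-.58)<.16)&(abs(W[...,1]+.06)<.18)
    r=regions_of(p,"nest"); 
    if r: m=r[0]["region"]; print("nest",rect(W,m))
```

```text
scene spacer_center [272. 166.] full (array([ 0.519 , -0.2986]), array([0.0182, 0.0479]), 74.8, 368)
   top 0.0556 (array([ 0.5189, -0.2984]), array([0.0091, 0.0342]), 74.9, 67)
scene spacer_center [248. 175.] full (array([ 0.4358, -0.2827]), array([0.133 , 0.0327]), 4.6, 254)
   top 0.0405 (array([ 0.4669, -0.2922]), array([0.0235, 0.07  ]), 75.0, 57)
scene tile_center [256. 302.] full (array([ 0.5332, -0.0364]), array([0.1029, 0.1285]), 89.8, 1078)
   top 0.0448 (array([ 0.5649, -0.0365]), array([0.0595, 0.1003]), 4.0, 879)
scene tile_center [226. 273.] full (array([ 0.3831, -0.0525]), array([0.0562, 0.1041]), 66.2, 630)
   top 0.0147 (array([ 0.3829, -0.0525]), array([0.056 , 0.1039]), 66.2, 564)
blue [334. 249.] 192 [0.5635 0.0288 0.0416] (array([0.56  , 0.0294]), array([0.0512, 0.0209]), 7.4, 172)
blue [260. 267.] 204 [ 0.5797 -0.1251  0.0418] (array([ 0.575 , -0.1254]), array([0.054 , 0.0201]), 4.0, 183)
nest (array([ 0.5661, -0.0403]), array([0.1536, 0.2855]), 5.7, 4721)
side spacer_center [378. 392.] full (array([ 0.515 , -0.2987]), array([0.0186, 0.0495]), 75.6, 449)
   top 
[... 358 characters left out ...]
 (array([ 0.5596, -0.3605]), array([0.0088, 0.0248]), 42.8, 60)
side tile_center [260. 360.] full (array([ 0.571 , -0.0329]), array([0.0734, 0.1077]), 4.6, 1071)
   top 0.0438 (array([ 0.5633, -0.0359]), array([0.0575, 0.103 ]), 4.6, 965)
side tile_center [300. 285.] full (array([ 0.3826, -0.0525]), array([0.0593, 0.0996]), 65.5, 1220)
   top 0.0141 (array([ 0.3826, -0.0524]), array([0.0587, 0.0993]), 65.8, 1069)
blue [346. 238.] 173 [0.5568 0.0275 0.0405] (array([0.5575, 0.0288]), array([0.0502, 0.0209]), 8.0, 156)
blue [382. 290.] 213 [ 0.5728 -0.1267  0.0402] (array([ 0.574 , -0.1257]), array([0.0505, 0.0202]), 8.3, 190)
nest (array([ 0.5652, -0.0396]), array([0.1519, 0.2871]), 6.1, 5382)
```

The side view shows the jig running from about (346,238) to (382,290) (both blue stops), with the white tile at (360,260). The wide gap is at the lower −y stop. The large orange spacer is at (393,377), with two smaller decoys at (353,387) and (430,401), and the black tile is at (283,300). By measurement the jig yaw is about +5.8° and the gaps are about 5.5 mm (+y) and 30 mm (−y). The spacer is at about (0.517, −0.299) with yaw about −14°.

>>> {"fn": "step_arm", "kwargs": {"increments": [[0.085,0.0303,-0.0256,-0.001,-0.041],[0.085,0.0303,-0.0256,-0.001,-0.041],[0.085,0.0303,0.0256,-0.001,-0.041],[0.085,0.0303,0.0256,-0.001,-0.041],[0.085,0.0303,0.0256,-0.001,-0.041],[0.085,0.0303,0.0256,-0.001,-0.041],[0.085,0.0303,0.0256,-0.001,-0.041],[0.085,0.0303,0.0256,-0.001,-0.041],[0.085,0.0303,0.0256,-0.001,-0.041],[0.085,0.0303,0.0256,-0.001,-0.041],[0.085,0.0303,0.0256,-0.001,-0.041],[0.085,0.0303,0.0256,-0.001,-0.041]]}}

```text
clock: 1.9
position: [0.5188, -0.3996, 0.2195]
ee_rot: [0.702, -0.087, -0.702, -0.086]
ft_force: [-0.3, -0.9, -0.6]
grip_width: 0.996
```

>>> {"fn": "step_arm", "kwargs": {"increments": [[0.085,-0.0005,0.03,-0.012,0],[0.085,-0.0005,0.03,-0.012,0],[0.085,0,0.03,-0.012,0],[0.085,0,0.01,-0.01,0],[0.085,0,0,0,0],[0.085,0,0,0,0]]}}

```text
clock: 2.4
position: [0.5164, -0.3009, 0.1733]
ee_rot: [-0.702, 0.086, 0.702, 0.085]
ft_force: [-0.3, -1.0, 0.3]
grip_width: 0.997
```

Run:
```python
from h import *
p=camera("wrist"); W=pts(p); save(p,"w1")
for r in regions_of(p,"spacer_center")[:3]:
    m=r["region"]; top=np.nanpercentile(W[m][:,2],95)
    print(round(r["p"],2),np.round(r["centre"]),"full",rect(W,m),"top",round(top,4),rect(W,m&(W[...,2]>top-.006)))
o=monitor.get_obs(); print(o["position"],o["ee_rot"],o["joint_pos"].round(2))
```

```text
0.89 [223. 310.] full (array([ 0.5118, -0.2973]), array([0.0199, 0.059 ]), 72.2, 1666) top 0.0542 (array([ 0.5159, -0.2986]), array([0.01  , 0.0362]), 74.3, 757)
0.83 [143. 375.] full (array([ 0.5582, -0.3615]), array([0.0176, 0.0363]), 40.8, 1058) top 0.0391 (array([ 0.5601, -0.3603]), array([0.0075, 0.0259]), 40.4, 452)
0.68 [312. 312.] full (array([ 0.4313, -0.2851]), array([0.0314, 0.041 ]), 9.6, 1287) top 0.0387 (array([ 0.4402, -0.286 ]), array([0.0081, 0.026 ]), 10.2, 369)
[ 0.51647779 -0.30262283  0.17408906] [ 0.70212003 -0.08674121 -0.70150578 -0.0859829 ] [ 0.62  0.32 -0.21  1.6   0.07  1.23 -1.41]
```

View pics/w1.png

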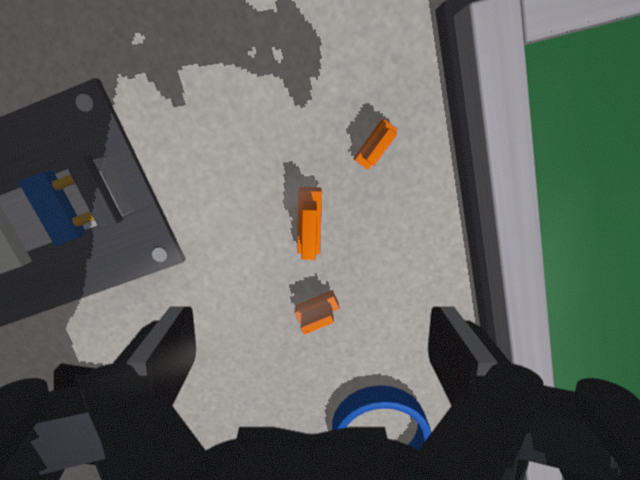

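The wrist view shows the big spacer's tab at (310,223), lined up with the jaws, and the decoys at (376,143) and (317,311), clear of the fingers. I'm descending.

>>> {"fn": "step_arm", "kwargs": {"force": 30, "increments": [[0.05,0,0.002,-0.035,0],[0.05,0,0.002,-0.035,0],[0.05,0,0,-0.035,0],[0.05,0,0,-0.025,0],[0.05,0,0,-0.015,0],[0.05,0,0,-0.003,0],[0.05,0,0,0,0]]}}

```text
clock: 3.08
position: [0.5161, -0.2981, 0.0249]
ee_rot: [-0.701, 0.086, 0.702, 0.086]
ft_force: [-1.0, -0.2, 0.9]
grip_width: 0.588
```

Run:
```python
from h import *
p=camera("wrist"); save(p,"w2"); W=pts(p)
r=regions_of(p,"spacer_center")[:1]
for r in r: print(r["p"],r["centre"],rect(W,r["region"]&(W[...,2]>.048)))
o=monitor.get_obs(); print(o["position"],o["ft_force"])
```

```text
0.86 [159.9, 448.3] (array([0., 0.]), array([0., 0.]), 0.0, 0)
[ 0.51738073 -0.29815901  0.0268895 ] [0.22308141 0.09429652 0.1538479 ]
```

View pics/w2.png

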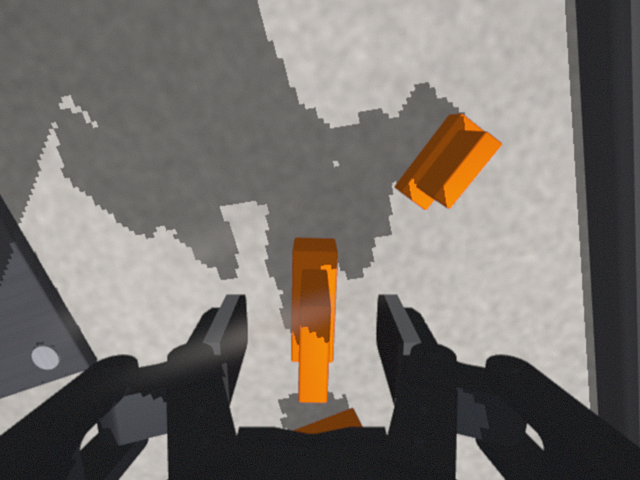

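The tab at (314,330) sits centred between the fingertips. I'll close, then lift.

>>> {"fn": "step_arm", "kwargs": {"force": 30, "increments": [[0.0,0,0,0,0],[0.0,0,0,0,0],[0.0,0,0,0,0],[0.0,0,0,0,0],[0.0,0,0,0,0],[0,0,0,0.01,0],[0,0,0,0.03,0],[0,0,0,0.03,0],[0,0,0,0.03,0]]}}

```text
clock: 3.93
position: [0.5162, -0.2966, 0.1269]
ee_rot: [-0.702, 0.086, 0.702, 0.086]
ft_force: [1.0, -1.1, -0.9]
grip_width: 0.109
```

>>> {"fn": "step_arm", "kwargs": {"increments": [[0,0.008,0.028,0.005,0.05],[0,0.008,0.028,0.005,0.05],[0,0.008,0.028,0,0.05],[0,0.008,0.028,0,0.05],[0,0.008,0.028,0,0.05],[0,0.008,0.028,0,0.05],[0,0.008,0.028,0,0.047],[0,0,0,0,0],[0,0,0,0,0]]}}

```text
clock: 4.68
position: [0.5728, -0.0987, 0.1359]
ee_rot: [0.706, 0.038, -0.706, 0.038]
ft_force: [-0.3, -0.2, -0.4]
grip_width: 0.109
```

```bash
cat > look.py <<'E'
from h import *
import sys
p=camera("wrist"); W=pts(p); save(p,sys.argv[1])
h=cv2.cvtColor(p["color"],cv2.COLOR_RGB2HSV)
near=(abs(W[...,0]-.57)<.1)&(abs(W[...,1]+.05)<.14)&(W[...,2]<.05)
for nm,m in (("blue",(h[...,0]>95)&(h[...,0]<130)&(h[...,1]>120)&near&(W[...,2]>.038)),("orange",(h[...,0]<20)&(h[...,1]>150)&(W[...,2]>.05))):
    k,l,st,c=cv2.connectedComponentsWithStats(m.astype(np.uint8))
    for i in range(1,k):
        if st[i,4]>100: print(nm,c[i].round(),st[i,4],np.nanmean(W[l==i],0).round(4),rect(W,l==i))
for r in regions_of(p,"tile_center")[:2]:
    m=r["region"]&near&(W[...,2]>.036); print("tile",round(r["p"],2),rect(W,m),np.nanmedian(W[m][:,2]))
for r in regions_of(p,"spacer_center")[:1]:
    m=r["region"]; z=np.nanpercentile(W[m][:,2],96); print("spacer",round(r["p"],2),np.round(r["centre"]),rect(W,m),z,rect(W,m&(W[...,2]>z-.006)))
o=monitor.get_obs(); print(o["position"],o["ee_rot"],o["ft_force"].round(1),o["grip_width"],o["clock"])
E
python3 look.py w3
```

```text
blue [104. 244.] 2562 [0.5592 0.029  0.0415] (array([0.5581, 0.0296]), array([0.0498, 0.0207]), 5.5, 2562)
blue [353. 245.] 2439 [ 0.5751 -0.1244  0.0413] (array([ 0.574 , -0.1247]), array([0.0502, 0.0197]), 6.0, 2439)
orange [311. 269.] 2435 [ 0.5913 -0.0969  0.1332] (array([ 0.5885, -0.0973]), array([0.0173, 0.0173]), 6.8, 2435)
orange [312. 338.] 1066 [ 0.5783 -0.0986  0.1631] (array([ 0.5721, -0.0993]), array([0.0363, 0.0099]), 5.5, 1066)
tile 0.65 (array([ 0.5637, -0.0359]), array([0.0565, 0.1002]), 4.8, 13837) 0.04156543898747009
tile 0.65 (array([ 0.5748, -0.133 ]), array([0.0502, 0.0365]), 5.9, 3025) 0.04111609639290692
spacer 0.88 [308. 312.] (array([ 0.5768, -0.101 ]), array([0.0433, 0.0203]), 14.4, 5459) 0.16387222939920335 (array([ 0.5725, -0.0991]), array([0.0358, 0.01  ]), 6.2, 2940)
[ 0.57221915 -0.10230756  0.13552139] [-0.70612129 -0.03573375  0.70625783 -0.03627248] [-0.2 -0.4 -0.7] 0.10857104345490826 4.8333
```

View pics/w3.png

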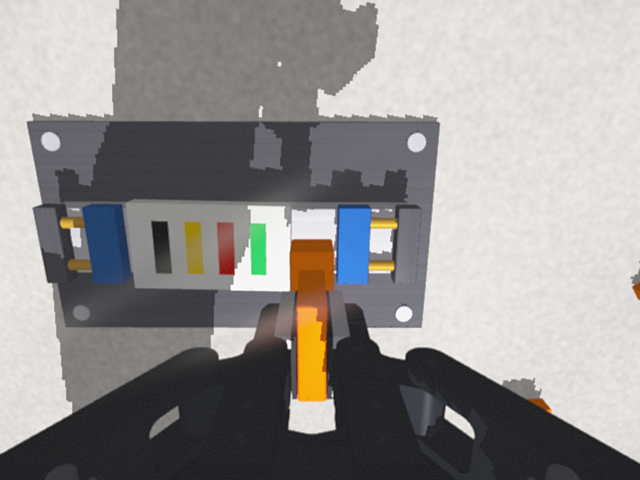

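The wrist view shows the held spacer at (312,290) over the wide gap, between the tile's green end (~290) and stop b (338–370). The measured correction is about −1 mm in x and y. I'm lowering it now.

>>> {"fn": "step_arm", "kwargs": {"increments": [[0,-0.001,-0.001,-0.025,0],[0,0,0,-0.025,0],[0,0,0,-0.018,0],[0,0,0,-0.007,0],[0,0,0,-0.003,0],[0,0,0,0,0],[0,0,0,0,0]]}}

```text
clock: 5.42
position: [0.5723, -0.1024, 0.0585]
ee_rot: [0.707, 0.036, -0.706, 0.037]
ft_force: [0.3, 0.1, -0.6]
grip_width: 0.112
```

```bash
python3 look.py w4
```

```text
blue [ 17. 300.] 3587 [0.5567 0.025  0.0413] (array([0.558 , 0.0279]), array([0.0502, 0.0191]), 5.9, 3587)
blue [366. 281.] 3574 [ 0.5813 -0.1252  0.0413] (array([ 0.5741, -0.1249]), array([0.0502, 0.02  ]), 6.1, 3574)
orange [311. 296.] 3174 [ 0.5856 -0.1013  0.0685] (array([ 0.5747, -0.1022]), array([0.0432, 0.0171]), 5.0, 3174)
tile 0.32 (array([ 0.5927, -0.1008]), array([0.0086, 0.0178]), 11.5, 427) 0.043630267480396445
tile 0.18 (array([0.5594, 0.0227]), array([0.0225, 0.0549]), 87.4, 3990) 0.04137072043753913
spacer 0.72 [306. 310.] (array([ 0.5746, -0.1013]), array([0.0437, 0.0195]), 4.3, 5511) 0.0865030082120809 (array([ 0.5714, -0.1029]), array([0.037, 0.01 ]), 6.0, 2979)
[ 0.57224005 -0.10212965  0.0584516 ] [ 0.70679451  0.03644438 -0.70551882  0.03683112] [ 0.3  0.9 -0.3] 0.1100797318138842 5.5667
```

>>> {"fn": "step_arm", "kwargs": {"increments": [[0,0,0.002,-0.001,0],[0,0,0,-0.001,0],[0,0,0,-0.0008,0],[0,0,0,0,0],[0,0,0,0,0]]}}

```text
clock: 5.98
position: [0.572, -0.0996, 0.0561]
ee_rot: [0.707, 0.037, -0.706, 0.037]
ft_force: [-5.9, 1.3, 13.4]
grip_width: 0.112
```

>>> {"fn": "step_arm", "kwargs": {"increments": [[0,0,0,0.0006,0],[0,0,0,0,0],[0.02,0,0,0,0],[0.03,0,0,0,0],[0.035,0,0,0,0],[0.035,0,0,0,0],[0.035,0,0,0,0],[0.035,0,0,0,0],[0.035,0,0,0.02,0],[0.035,0,0,0.03,0],[0.035,0,0,0.03,0],[0.035,0,0,0.03,0]]}}

```text
clock: 6.98
position: [0.5712, -0.0999, 0.1663]
ee_rot: [-0.706, -0.037, 0.706, -0.037]
ft_force: [0.8, 0.3, 0.6]
grip_width: 0.412
```

```bash
python3 look.py w5
```

```text
blue [125. 229.] 2072 [0.559  0.029  0.0415] (array([0.558 , 0.0296]), array([0.05  , 0.0203]), 5.8, 2072)
blue [347. 229.] 1979 [ 0.5748 -0.1244  0.0413] (array([ 0.5741, -0.1246]), array([0.0501, 0.0198]), 6.5, 1979)
orange [310. 234.] 751 [ 0.5793 -0.0985  0.078 ] (array([ 0.569 , -0.0992]), array([0.0408, 0.0134]), 6.3, 751)
tile 0.77 (array([0., 0.]), array([0., 0.]), 0.0, 0) nan
tile 0.69 (array([ 0.5637, -0.0359]), array([0.0564, 0.1004]), 4.9, 11277) 0.041587721045710846
spacer 0.7 [237. 310.] (array([ 0.5614, -0.1013]), array([0.0697, 0.0189]), 6.9, 2157) 0.08419459699186022 (array([ 0.5708, -0.0997]), array([0.0362, 0.0097]), 6.1, 1006)
[ 0.57297633 -0.10011565  0.16772022] [ 0.70778951  0.03620573 -0.7045174   0.03712665] [ 0.2  0.4 -0.7] 0.40605730094871284 7.1333
  return np.nanmean(a, axis, out=out, keepdims=keepdims)
```

View pics/w5.png

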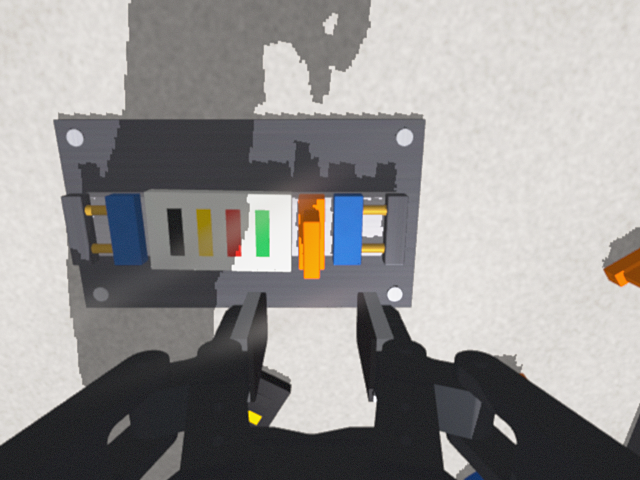

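Picture 5 shows the spacer standing released at (311,235), between the tile end (292) and stop b (335). Its top is at 0.084 and its yaw is 6°, and the tile hasn't moved. Next I'll turn 90° and move over the tile.

>>> {"fn": "step_arm", "kwargs": {"increments": [[0.085,-0.0008,0.0062,0,0.12],[0.085,-0.0008,0.0062,0,0.12],[0.085,-0.0008,0.0062,0,0.12],[0.085,-0.0008,0.0062,0,0.12],[0.085,-0.0008,0.0062,0,0.12],[0.085,-0.0008,0.0062,0,0.12],[0.085,-0.0008,0.0062,0,0.12],[0.085,-0.0008,0.0062,0,0.12],[0.085,-0.0008,0.0062,0,0.12],[0.085,-0.0008,0.0062,0,0.12],[0.085,-0.0008,0.0062,0,0.12],[0.085,-0.0008,0.0062,0,0.12]]}}

```text
clock: 8.13
position: [0.5612, -0.0253, 0.1638]
ee_rot: [-0.505, -0.495, 0.506, -0.494]
ft_force: [-0.1, -0.4, 0.8]
grip_width: 0.993
```

>>> {"fn": "step_arm", "kwargs": {"increments": [[0.085,0,0,0,0.11],[0.085,0,0,0,0.021],[0.085,0,0,0,0],[0.085,0,0,0,0]]}}

```text
clock: 8.47
position: [0.5616, -0.0259, 0.1645]
ee_rot: [0.474, 0.525, -0.475, 0.524]
ft_force: [-0.6, 0.3, 0.4]
grip_width: 0.995
```

```bash
python3 look.py w6; python3 -c "
from h import *
from scipy.spatial.transform import Rotation as R
a=[monitor.get_obs() for _ in range(1)][0]; y=R.from_quat(a['ee_rot']).as_matrix(); print(np.degrees(np.arctan2(y[1,1],y[0,1])), y[:,0], a['joint_pos'].round(2))"
```

```text
blue [313. 147.] 2315 [0.5574 0.0303 0.0414] (array([0.5575, 0.0301]), array([0.0498, 0.0192]), 5.7, 2315)
blue [344. 357.] 124 [ 0.5962 -0.1223  0.0412] (array([ 0.596 , -0.1226]), array([0.0202, 0.0073]), 85.4, 124)
orange [313. 347.] 2011 [ 0.5702 -0.0964  0.0728] (array([ 0.5697, -0.099 ]), array([0.0377, 0.0114]), 7.9, 2011)
tile 0.91 (array([0., 0.]), array([0., 0.]), 0.0, 0) nan
tile 0.6 (array([ 0.5633, -0.036 ]), array([0.0561, 0.1004]), 4.8, 11036) 0.04138000734825398
spacer 0.71 [338. 311.] (array([ 0.5716, -0.1068]), array([0.0499, 0.0345]), 6.8, 3555) 0.08367857946438234 (array([ 0.5705, -0.0993]), array([0.0359, 0.0113]), 6.6, 995)
[ 0.56184647 -0.02579012  0.16490673] [ 0.47388541  0.52482985 -0.47399122  0.52470808] [ 0.4 -0.2  0.3] 0.9961657035817169 8.6167
5.827275217123502 [-2.28090334e-04  4.37656826e-06 -9.99999974e-01] [ 0.49  0.31 -0.62  1.69  0.19  1.21 -0.08]
  return np.nanmean(a, axis, out=out, keepdims=keepdims)
```

>>> {"fn": "step_arm", "kwargs": {"force": 30, "increments": [[0.085,0.001,0,-0.035,0],[0.085,0,0,-0.035,0],[0.085,0,0,-0.035,0],[0.085,0,0,-0.025,0],[0.085,0,0,-0.014,0],[0.085,0,0,-0.006,0],[0.085,0,0,0,0],[0.085,0,0,0,0]]}}

```text
clock: 9.28
position: [0.5639, -0.0255, 0.0164]
ee_rot: [0.474, 0.525, -0.473, 0.526]
ft_force: [0.5, 0.3, 1.1]
grip_width: 0.993
```

>>> {"fn": "step_arm", "kwargs": {"force": 30, "increments": [[0.06,0,0,0,0],[0.056,0,0,0,0],[0.05,0,0,0,0],[0.05,0,0,0,0],[0.045,0,0,0,0],[0.045,0,0,0,0],[0.045,0,0,0,0],[0.045,0,0,0,0]]}}

```text
clock: 9.95
position: [0.5638, -0.0257, 0.0166]
ee_rot: [0.474, 0.525, -0.473, 0.526]
ft_force: [-1.2, -0.4, 6.5]
grip_width: 0.644
```

>>> {"fn": "step_arm", "kwargs": {"increments": [[0.045,0.0003,-0.002,0,0],[0.045,0.0003,-0.003,0,0],[0.045,0.0003,-0.003,0,0],[0.045,0.0002,-0.002,0,0],[0.045,0,0,0,0],[0.045,0,0,0,0]]}}

```text
clock: 10.45
position: [0.5651, -0.0351, 0.0166]
ee_rot: [0.474, 0.525, -0.473, 0.526]
ft_force: [0.3, 1.4, 6.2]
grip_width: 0.652
```

```bash
python3 look.py w7 2>/dev/null
```

```text
blue [306. 143.] 12056 [0.5574 0.03   0.0414] (array([0.5574, 0.0296]), array([0.0501, 0.0199]), 6.1, 12056)
tile 0.92 (array([ 0.5655, -0.0339]), array([0.0565, 0.0773]), 5.3, 33604) 0.04141672343135603
tile 0.8 (array([0., 0.]), array([0., 0.]), 0.0, 0) nan
[ 0.56514949 -0.03510637  0.0165712 ] [ 0.47396305  0.52472656 -0.47260927  0.52598625] [0.4 1.5 5.6] 0.6519762885070312 10.6
```

View pics/w7.png

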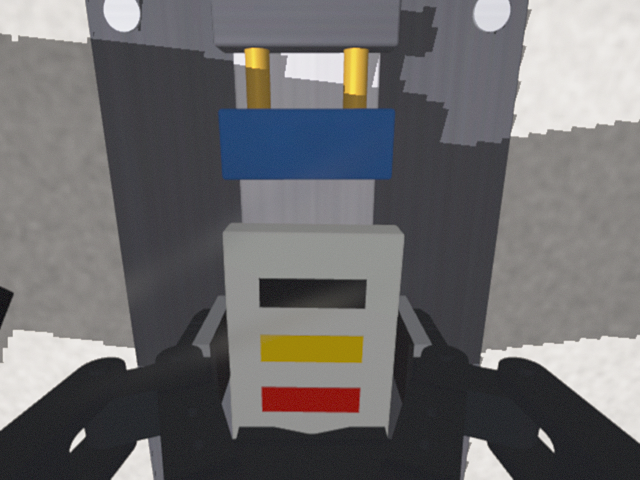

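The tile follows the hand: the gap behind it to stop a now shows at rows 180–225, and the tile is held square. I'll press on in small steps.

>>> {"fn": "step_arm", "kwargs": {"increments": [[0.045,0.0001,-0.001,0,0],[0.045,0.0001,-0.001,0,0],[0.045,0.0001,-0.001,0,0],[0.045,0.0001,-0.001,0,0],[0.045,0,0,0,0],[0.045,0,0,0,0]]}}

```text
clock: 11.1
position: [0.5654, -0.0381, 0.0166]
ee_rot: [0.474, 0.525, -0.472, 0.526]
ft_force: [-0.3, 4.6, 6.4]
grip_width: 0.644
```

>>> {"fn": "step_arm", "kwargs": {"force": 45, "increments": [[0.045,0,0,0,0],[0.045,0.0001,-0.001,0,0],[0.045,0.0001,-0.001,0,0],[0.045,0,0,0,0],[0.045,0,0,0,0],[0.045,0,0,0,0]]}}

```text
clock: 11.6
position: [0.5655, -0.0392, 0.0167]
ee_rot: [0.474, 0.526, -0.472, 0.526]
ft_force: [-2.0, 6.7, 7.1]
grip_width: 0.648
```

```bash
cat > chk.py <<'E'
from h import *
for n in ("side","scene"):
    p=camera(n); W=pts(p); save(p,"end_"+n,(200,340,230,450),3.5)
    h=cv2.cvtColor(p["color"],cv2.COLOR_RGB2HSV)
    near=(abs(W[...,0]-.57)<.1)&(abs(W[...,1]+.05)<.14)
    for nm,m in (("blue",(h[...,0]>95)&(h[...,0]<130)&(h[...,1]>120)&near&(W[...,2]>.037)&(W[...,2]<.05)),("orange",(h[...,0]<20)&(h[...,1]>150)&near&(W[...,2]>.075))):
        k,l,st,c=cv2.connectedComponentsWithStats(m.astype(np.uint8))
        for i in range(1,k):
            if st[i,4]>25: print(n,nm,c[i].round(),st[i,4],rect(W,l==i),np.nanmax(W[l==i][:,2]))
o=monitor.get_obs(); print(o["position"],o["ft_force"].round(1),o["clock"])
E
python3 chk.py; python3 look.py w8 2>/dev/null
```

```text
side blue [340. 239.] 34 (array([0.5442, 0.0291]), array([0.0126, 0.0226]), 89.4, 34) 0.04551806399847991
side blue [383. 290.] 194 (array([ 0.5745, -0.1275]), array([0.0505, 0.0207]), 6.2, 194) 0.04582793078096181
side orange [379. 272.] 103 (array([ 0.5715, -0.1083]), array([0.0367, 0.012 ]), 5.3, 103) 0.08576235444184288
scene blue [334. 248.] 172 (array([0.5591, 0.0293]), array([0.0517, 0.0208]), 5.6, 172) 0.04517037583932393
scene blue [259. 266.] 182 (array([ 0.5754, -0.1279]), array([0.0517, 0.0196]), 6.0, 182) 0.04587298163949827
scene orange [267. 246.] 93 (array([ 0.5731, -0.1089]), array([0.038 , 0.0102]), 5.9, 93) 0.08737201225152985
[ 0.56555068 -0.03922248  0.01667061] [-1.6  7.7  8.1] 11.7
blue [307. 128.] 12313 [0.5574 0.03   0.0414] (array([0.5574, 0.0298]), array([0.0501, 0.0197]), 6.0, 12313)
tile 0.78 (array([ 0.5655, -0.0381]), array([0.0569, 0.0774]), 5.2, 33837) 0.041409134441355605
tile 0.78 (array([0., 0.]), array([0., 0.]), 0.0, 0) nan
[ 0.5655549  -0.03922195  0.0166732 ] [ 0.47396237  0.52559547 -0.47182957  0.52581929] [-1.5  7.3  6. ] 0.6492188445504596 11.85
```

>>> {"fn": "step_arm", "kwargs": {"increments": [[0.045,0.0001,-0.0008,0,0],[0.045,0.0001,-0.0008,0,0],[0.045,0,0,0,0],[0.045,0,0,0,0],[0.045,0,0,0,0],[0.045,0,0,0,0]]}}

```text
clock: 12.35
position: [0.5656, -0.0402, 0.0167]
ee_rot: [0.474, 0.526, -0.472, 0.526]
ft_force: [-3.5, 9.3, 8.4]
grip_width: 0.646
```

```bash
python3 chk.py; python3 look.py w9 2>/dev/null
```

```text
side blue [340. 239.] 38 (array([0.5459, 0.03  ]), array([0.0243, 0.0124]), 11.6, 38) 0.04457293927227923
side blue [384. 291.] 198 (array([ 0.5744, -0.129 ]), array([0.0502, 0.02  ]), 6.1, 198) 0.04733387832780711
side orange [380. 272.] 104 (array([ 0.5715, -0.1097]), array([0.0356, 0.0114]), 6.3, 104) 0.08774144550973373
scene blue [334. 248.] 165 (array([0.559 , 0.0296]), array([0.0516, 0.02  ]), 7.2, 165) 0.04544292059598276
scene blue [258. 266.] 183 (array([ 0.5751, -0.129 ]), array([0.053 , 0.0197]), 7.4, 183) 0.045684709968069726
scene orange [267. 247.] 90 (array([ 0.5745, -0.1091]), array([0.0386, 0.0102]), 4.7, 90) 0.08778716921474677
[ 0.56560403 -0.04014196  0.01666032] [-2.7  8.3  8.6] 12.45
blue [307. 125.] 12421 [0.5574 0.03   0.0414] (array([0.5574, 0.0298]), array([0.0502, 0.02  ]), 6.0, 12421)
tile 0.96 (array([ 0.566 , -0.0394]), array([0.0564, 0.0782]), 5.2, 33828) 0.041404753087295715
tile 0.77 (array([0., 0.]), array([0., 0.]), 0.0, 0) nan
[ 0.56560989 -0.04014106  0.01665449] [ 0.47392187  0.52595066 -0.47157871  0.52572567] [-2.2  8.8  9. ] 0.6401442013993776 12.6
```

View pics/end_side.png

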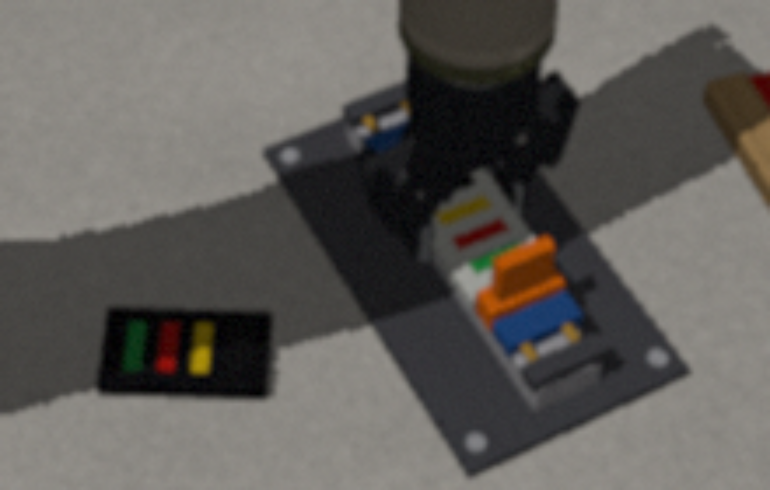

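The picture shows the tile end, the upright spacer at about (520,285) and stop b at about (540,320) flush in line, with the gripper well clear of the tab. The stop has gone in about 3.5 mm at roughly 8–9 N along the bed, so I'm handing in.

```bash
python3 -c "
from workcell import ticket; print(ticket.hand_in())"
```

```text
the job is handed in; nothing more can be done
None
```

The job is handed in: the spacer is in the wide gap at the −y stop, and the tile is held in the gripper and pressed against it. No verdict was reported.

- **Spacer:** I stood the large orange spacer on the bed and let it go before touching the tile. The check right after showed it upright with its top at 0.084 m, as it should be on the bed, and turned about 6°, matching the jig. The tile had not moved.
- **Tile:** I then gripped the tile and slid it along the bed until tile, spacer and stop were flush in line.
- **Final press:** The two fixed cameras put the stop about 3.3–3.6 mm in. The wrist reads 8–9 N along the bed; about 1.4 N of that was there while the tile was just sliding, before it pressed on the stop, which suggests nearer 4–5 mm. These differ by about 1 mm, but both are well above the required 1.5 mm.
- **Squareness:** The spacer's tab sits about 19–20 mm from the stop's centre, where 19 mm is flush. The tile's turn reads 5.2° against the jig's 5.8–6°, within tolerance.
- **Not measured:** I could not measure the tile centre's distance to the stop directly, because the hand hides part of the tile. I took it from the flush contact.
- **Bystanders:** No move went near them, but I did not measure their positions again at the end.
- **Slip:** Two steps of the first free move had the wrong y sign. Nothing was touched, and I corrected it straight away.

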